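Set the ointment mixer to fast and start it

TASK

Two mixers of the same kind stand on the worktop, each loaded with a small ointment pot. On the one that holds the green-lidded pot, push the speed lever from off, past the slow click, fully home to the fast stop (two yellow dots), and then press that mixer's green start button fully down and let it come up. Nothing is gripped or lifted: leave both pots in their cups, the other mixer at off and not started, and the other things on the worktop where they are.

Things in the scene. Friction and masses are not known exactly. Their poses are not given: they have to be found in the camera images.
- mixer_a: Ointment mixer with the green-lidded pot: grey-white console fixed to the worktop, 200 (x) by 180 (y) by 55 mm high. Origin: centre of its underside; x points to its back (away from the robot), y to its left, z up; yaw within 0.3 rad. Lever slot along y at x = -55 mm, y = +60 (off) to 0 (fast); start button at x = -55, y = -60; pot cup at x = +45, y = 0. The two mixers are alike and may change places.
- lever_a_top (a point): Centre of the top of the green-lidded mixer's speed lever: a black upright paddle with an orange stripe, 26 mm along the mixer's x, 13 mm thick along its y, 10 to 44 mm above the console's top (this point is 99 mm above the worktop). It moves with the lever. Dots behind the slot mark off (white), slow (one yellow) and fast (two yellow).
- lever_a (a joint): Travel of the green-lidded mixer's speed lever in m, along the mixer's -y (to its right): 0 = off, 0.030 = slow, 0.060 = fast, the end stop. It clicks into all three: leaving off or slow takes up to about 10 N (most at 8 mm past the click); once about 16 mm past a click it snaps on to the next by itself, before that it falls back.
- start_a_top (a point): Centre of the top of the green-lidded mixer's green round start button, 28 mm diameter, in a small black housing on the mixer's top, beside the fast end of the lever's slot. This point is about 77 mm above the worktop and moves down with the button.
- start_a (a joint): Travel of the green-lidded mixer's start button in m: 0 = up, 0.006 = fully pressed (about 5 N); it springs back.
- mixer_a_seat (a point): Centre of the floor of the green-lidded mixer's steel pot cup (inner diameter 56, outer 68 mm, rim 14 mm above the console's top; the pot in it reaches 101 mm above the worktop), 61 mm above the worktop.
- mixer_b: Ointment mixer with the red-lidded pot: grey-white console fixed to the worktop, 200 (x) by 180 (y) by 55 mm high. Origin: centre of its underside; x points to its back (away from the robot), y to its left, z up; yaw within 0.3 rad. Lever slot along y at x = -55 mm, y = +60 (off) to 0 (fast); start button at x = -55, y = -60; pot cup at x = +45, y = 0. The two mixers are alike and may change places.
- lever_b_top (a point): Centre of the top of the red-lidded mixer's speed lever: a black upright paddle with an orange stripe, 26 mm along the mixer's x, 13 mm thick along its y, 10 to 44 mm above the console's top (this point is 99 mm above the worktop). It moves with the lever. Dots behind the slot mark off (white), slow (one yellow) and fast (two yellow).
- lever_b (a joint): Travel of the red-lidded mixer's speed lever in m, along the mixer's -y (to its right): 0 = off, 0.030 = slow, 0.060 = fast, the end stop. It clicks into all three: leaving off or slow takes up to about 10 N (most at 8 mm past the click); once about 16 mm past a click it snaps on to the next by itself, before that it falls back.
- start_b_top (a point): Centre of the top of the red-lidded mixer's green round start button, 28 mm diameter, in a small black housing on the mixer's top, beside the fast end of the lever's slot. This point is about 77 mm above the worktop and moves down with the button.
- start_b (a joint): Travel of the red-lidded mixer's start button in m: 0 = up, 0.006 = fully pressed (about 5 N); it springs back.
- mixer_b_seat (a point): Centre of the floor of the red-lidded mixer's steel pot cup (inner diameter 56, outer 68 mm, rim 14 mm above the console's top; the pot in it reaches 101 mm above the worktop), 61 mm above the worktop.
- pot_green: Small white ointment pot with a green lid, 44 mm diameter, 40 mm high, loose in its mixer's cup; origin at the centre of its underside, z up..
- pot_red: Small white ointment pot with a red lid, 44 mm diameter, 40 mm high, loose in its mixer's cup; origin at the centre of its underside, z up..
- dropper: Bystander: amber dropper bottle with a black cap, 32 mm diameter, 78 mm high, loose on the worktop; origin at the centre of its underside, z up.
- roll: Bystander: roll of blank white labels, 62 mm diameter, 34 mm high, loose on the worktop; origin at the centre of its underside, z up.
- white_pot: Bystander: larger white screw pot with a white lid, 62 mm diameter, 66 mm high, loose on the worktop; origin at the centre of its underside, z up.
Things that resemble listed ones, but are neither listed nor needed, are in the scene too. There is more than one size of the pot_green; the job needs the smaller.

How it is judged:
By the outcome, as a careful person would: the job done as asked, in the order asked, and still so for the second after the job is handed in, with the robot touching nothing.
It also fails if it takes over 48 s, if anything falls off the work surface, if the arm or the gripper's body presses on something with over 40 N, if the wrist force passes 120 N, or if a joint passes its speed limit or range.

ROBOT

A 6-joint arm with a two-finger parallel gripper is mounted at the origin on a cart in front of the work surface, level with it; the furniture and walls round the work are solid. World frame = base frame: x ahead of the robot, y to its left, z up, the work surface at z = 0. Lengths are in m, angles in rad, forces in N, time in s.
With the tool pointing down it reaches from about 0.375 to 0.925 m from the base axis. Payload 5.7 kg.
Tool frame: the origin (TCP) lies between the finger pads; the fingertips stand 17 mm ahead of it and the grasp point (between the pads) lies 2 mm behind it (arm.nose_length is the distance from the TCP to the fingertips, in m); z points along the fingers, y is the line along which they close (so a half turn about z gives the same grasp; the last joint's range is limited). The gripper opens to 85 mm and grips with 20 to 120 N. Pads are 22 mm wide; open, the fingers measure 114 mm over their backs; the gripper's body (76 mm by 85 mm) begins 54 mm behind the grasp point. The pads swing forward as they close: fully open they stand 13 mm farther back than shut.
Start: joints at [-1.384, 0.359, 1.51, -0, 1.272, -0.115], TCP at [0.178, -0.573, 0.214] pointing down, gripper open.
Joint ranges: [-2.97, 2.97], [-1.01, 2.36], [0.21, 2.38], [-0.96, 4.11], [0.2, 2.71], [-2.98, 2.98]. Speed limits (rad/s): [2.39, 2.39, 3.14, 3.14, 3.14, 3.14].

INTERFACE

Orientations are given as a unit quaternion [w, x, y, z].
In Python, from cell import arm gives the robot as it stands.
- The arm moves only by the tool arm_command, never from a script. Its argument "steps" is a list of rows, each a list of 7 numbers: the shift along the tool's x, y, z in mm, then the turn, a rotation vector about the tool's x, y, z in degrees, then the opening, from 0 (shut) to 1 (fully open). A call has exactly 8 rows; each row is the pose to reach, as a shift and turn from the pose commanded when the call began, along the tool's axes at that moment; what a row does not reach only later rows make up. A row lasts 1/8 s, in which the tool goes at most 62.5 mm and 10.7 degrees, less where a joint would pass 70% of its speed; a pose out of reach is approached as far as the arm can. A call with a gripper value outside its range is refused whole. The fingers move at their own pace and stop on an object; "force" is the grip in N (left out, the last holds). Time passes only in rows, so rows that repeat a pose let the fingers close, or fill a call up. It gives the time, the measured TCP pose, the force, the opening and the grip force at its end, in the units of the state.
- arm.observe(): the state, without advancing time (a new reading comes with each control period).
- arm.snapshot(name): name is "scene" or "side" or "wrist"; returns the picture (384x512x3 uint8, blue, green, red); there is no depth.
- arm.calibration(name): a dict with "mtx" (3x3 intrinsics, pixels), "xyz" and "orientation" of the camera in the world; the wrist camera has in their place "T_tool_cam" (4x4, takes a point from camera to tool coordinates, whose origin is the TCP and whose axes are the flange's). Camera axes: x right, y up, looking along -z (the intrinsics and any distortion apply to the point x, -y, -z); pixel columns grow to the right and rows downward; lengths in m; the calibration is good to about 2 mm. A picture is of the moment at which its call begins: read the wrist's pose just before it. calibration takes no time and is no camera call.
- arm.job_done(): hands the job in; it is judged then, once.
The state is a dict: "clock": time; "joints": joint angles; "joint_velocities": joint speeds; "joint_efforts": joint torques, N m; "tcp_pos": TCP position; "orientation": TCP orientation; "ft_force": force on the tool from outside, world axes, zero at the start; "torque": the same for the moment, N m; "width": finger opening in m; "gripper_force": force on a finger pad.
Only numpy, scipy, OpenCV 4.12 (cv2) and the standard library are available. Lean on these libraries where they do the work, as an engineer would, in place of code of your own. Each camera call takes 0.05 s, during which the arm holds its last target. There are 200 camera calls.

## Working session

There is one attempt and no reset: what is moved stays moved. The work goes in short steps, Python scripts to look and compute and a tool call to move; the robot and the scene stay as the last step left them, time stands still between calls to the robot, and variables do not carry over. Pictures are saved under pics/ and viewed, at most 10 in all, crops included, and the job is handed in when it is done.

Besides the shell and the picture viewer there is one more tool, called after ">>>" by a JSON object that holds its "api" and its "payload". arm_command: Moves the arm, as the interface text tells. Its arguments: {"type":"object","properties":{"steps":{"type":"array"},"force":{"type":"number"}},"required":["steps"]}

```bash
mkdir -p pics; cat > h.py <<'E'
import numpy as np,cv2
from cell import arm
from scipy.spatial.transform import Rotation as R
def rot(q): return R.from_quat([q[1],q[2],q[3],q[0]]).as_matrix()
def cam(n):
    c=arm.calibration(n); return c
def ray(n,uv,z):
    c=cam(n); d=np.array(c.get('dist',np.zeros(5)),float)
    p=cv2.undistortPoints(np.array([[uv]],float),np.array(c['mtx']),d)[0,0]
    v=rot(c['orientation'])@np.array([p[0],-p[1],-1]); o=np.array(c['xyz'])
    return o+v*(z-o[2])/v[2]
def proj(n,P):
    c=cam(n); q=(np.atleast_2d(P)-np.array(c['xyz']))@rot(c['orientation']); k=np.array(c['mtx'])
    q=q*[1,-1,-1]; u=q@k.T; return u[:,:2]/u[:,2:]
E
python3 - <<'E'
from h import *
for n in('scene','side'):
    im=arm.snapshot(n);cv2.imwrite(f'pics/{n}0.png',cv2.resize(im,(800,600),interpolation=cv2.INTER_CUBIC));print(arm.calibration(n))
o=arm.observe();print(o['clock'],o['tcp_pos'],o['orientation'])
E
```

```text
{'mtx': array([[409.58694228,   0.        , 255.67613352],
       [  0.        , 409.58694228, 190.02424605],
       [  0.        ,   0.        ,   1.        ]]), 'xyz': array([ 0.68037368, -1.00805658,  0.81635906]), 'orientation': array([0.88053521, 0.46546064, 0.04745179, 0.07584492])}
{'mtx': array([[499.66059214,   0.        , 255.7110501 ],
       [  0.        , 499.66059214, 182.47789419],
       [  0.        ,   0.        ,   1.        ]]), 'xyz': array([ 0.36374266, -0.80478917,  1.57719241]), 'orientation': array([ 0.95913997,  0.26685448, -0.01847953, -0.09218306])}
0.1 [ 0.17820439 -0.57225085  0.21292686] [-8.44558264e-04  9.88639108e-01  1.50306355e-01 -2.53016440e-05]
```

View pics/scene0.png

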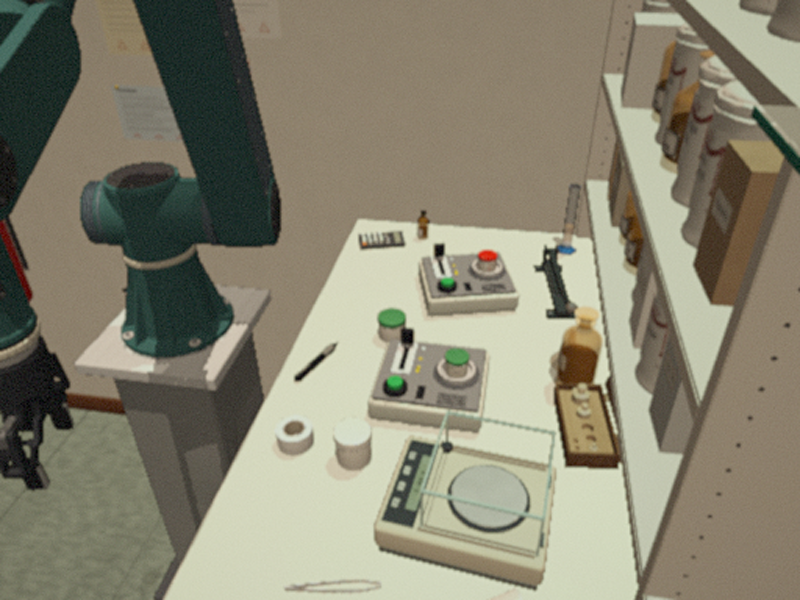

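View pics/side0.png

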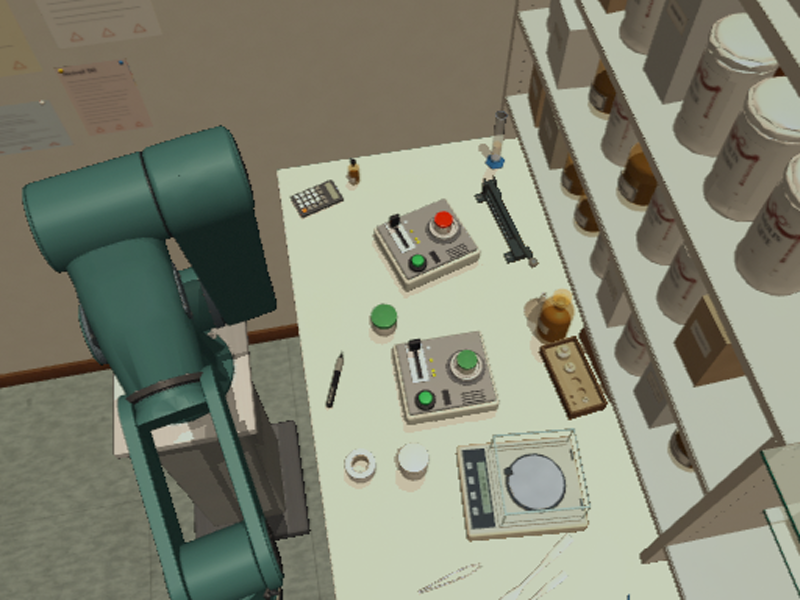

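The side view shows the green-lidded small pot on the near mixer: lever (414,345), button (425,398), lid (467,359). The scene view puts them at (407,334), (396,383) and (456,356). The larger green pot stands at (384,318) in the side view.

```bash
python3 - <<'E'
from h import *
from scipy.optimize import least_squares
s=.64
obs={'side':[(415,343),(425,398),(467,359)],'scene':[(407,332),(396,383),(457,356)]}
M=np.array([[-.055,.06,.099],[-.055,-.06,.077],[.045,0,.101]])
def W(p): return M@R.from_euler('z',p[2]).as_matrix().T+[p[0],p[1],0]
def f(p,ns=('side','scene')): return np.concatenate([(proj(n,W(p))-np.array(obs[n])*s).ravel() for n in ns])
for ns in(('side',),('scene',),('side','scene')):
    r=least_squares(f,[.55,-.1,0],kwargs=dict(ns=ns));print(ns,r.x.round(4),r.fun.round(1))
print(W(r.x).round(4))
for n,q,z in(('green big','384,316',.05),('white','412,455',.066),('roll','360,463',.034),('balance post','570,432',.15)):
    print(n,ray('side',np.array(eval(q))*s,z).round(3))
c=arm.calibration('wrist');print(c)
o=arm.observe();print(R.from_matrix(rot(o['orientation'])).as_matrix().round(3))
E
```

```text
('side',) [ 0.5689 -0.1331 -0.0117] [-0.3 -0.5  0.2  0.2  0.   0.2]
('scene',) [ 0.5723 -0.1396  0.01  ] [-0.2 -0.5 -0.2  0.3  0.5  0.1]
('side', 'scene') [ 5.707e-01 -1.355e-01 -3.000e-04] [ 0.2  0.3  1.1  0.9  0.7  0.7 -0.3 -1.5 -0.8 -1.  -0.  -0.8]
[[ 0.5157 -0.0755  0.099 ]
 [ 0.5156 -0.1955  0.077 ]
 [ 0.6157 -0.1355  0.101 ]]
green big [0.466 0.029 0.05 ]
white [ 0.464 -0.302  0.066]
roll [ 0.359 -0.287  0.034]
balance post [ 0.763 -0.343  0.15 ]
{'mtx': array([[265.60686061,   0.        , 255.97169578],
       [  0.        , 265.60686061, 190.04547505],
       [  0.        ,   0.        ,   1.        ]]), 'T_tool_cam': array([[ 2.98031269e-04,  9.54622573e-01,  2.97818156e-01,
         7.54096049e-02],
       [ 9.99999332e-01,  4.80510755e-05, -1.15473722e-03,
        -4.23376923e-04],
       [-1.11664870e-03,  2.97818302e-01, -9.54621921e-01,
        -1.61595992e-01],
       [ 0.00000000e+00,  0.00000000e+00,  0.00000000e+00,
         1.00000000e+00]])}
[[ 0.955  0.297 -0.   ]
 [ 0.297 -0.955  0.002]
 [ 0.    -0.002 -1.   ]]
```

>>> {"api": "arm_command", "payload": {"steps": [[25, -22, 0, 0, 0, 2, 0], [65, -57, 0, 0, 0, 4, 0], [105, -92, 0, 0, 0, 6, 0], [150, -132, 0, 0, 0, 8, 0], [195, -171, 0, 0, 0, 10, 0], [240, -211, 0, 0, 0, 13, 0], [280, -246, 0, 0, 0, 15, 0], [310, -272, 0, 0, 0, 17.3, 0]], "force": 30}}

```text
clock: 1.1
tcp_pos: [0.3939, -0.2188, 0.2135]
orientation: [-0.0, 1.0, -0.0, -0.0]
ft_force: [-0.1, -0.6, -0.2]
width: -0.0003
gripper_force: 0.0
```

>>> {"api": "arm_command", "payload": {"steps": [[20, -30, 0, 0, 0, 0, 0], [45, -68, 0, 0, 0, 0, 0], [70, -106, 0, 0, 0, 0, 0], [95, -144, 0, 0, 0, 0, 0], [112, -170, 0, 0, 0, 0, 0], [122, -185, 0, 0, 0, 0, 0], [122, -185, 0, 0, 0, 0, 0], [122, -185, 0, 0, 0, 0, 0]]}}

```text
clock: 2.1
tcp_pos: [0.5148, -0.0368, 0.2135]
orientation: [0.0, 1.0, -0.0, -0.0]
ft_force: [0.1, 0.2, -0.8]
width: -0.0
gripper_force: 0.0
```

```bash
python3 - <<'E'
from h import *
o=arm.observe();print(o['tcp_pos'],o['orientation'],o['ft_force'])
im=arm.snapshot('wrist');np.savez('w.npz',p=o['tcp_pos'],q=o['orientation'])
cv2.imwrite('pics/w1.png',cv2.resize(im,(800,600),interpolation=cv2.INTER_CUBIC))
E
```

```text
[ 0.5147904  -0.03684259  0.21353421] [ 1.54566433e-04  9.99999830e-01 -3.03585933e-04 -4.72530515e-04] [ 0.07326427  0.23434451 -0.78210803]
```

View pics/w1.png

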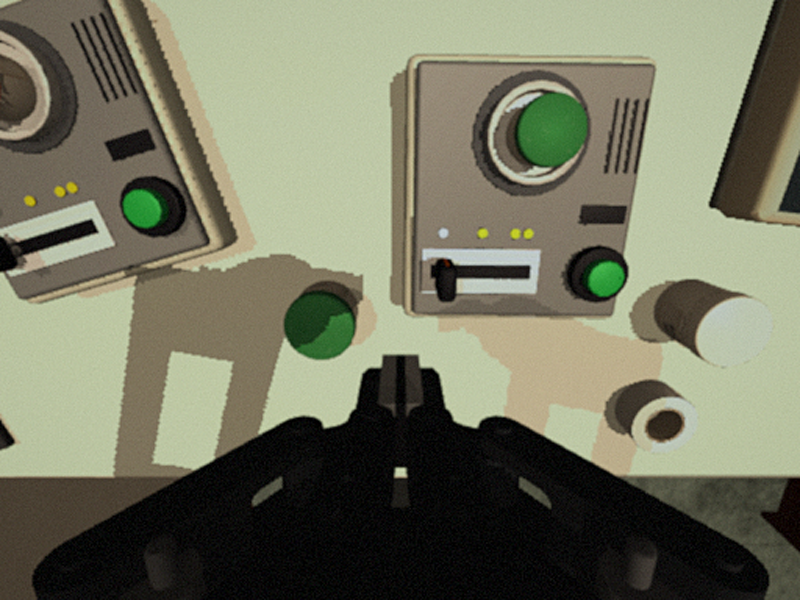

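The wrist view shows the mixer's console corners at about (419,62), (655,64) and (614,316), the button at (606,279) and the lever top at about (446,290). I'll refine the pose from these.

```bash
python3 - <<'E'
from h import *
from scipy.optimize import least_squares
c=arm.calibration('wrist');w=np.load('w.npz');T=np.eye(4);T[:3,:3]=rot(w['q']);T[:3,3]=w['p'];T=T@np.array(c['T_tool_cam']);K=c['mtx']
def pw(P):
    q=((P-T[:3,3])@T[:3,:3])*[1,-1,-1];u=q@K.T;return u[:,:2]/u[:,2:]
uv=np.array([(419,60),(656,64),(413,313),(614,317),(606,279),(433,271),(529,272)])*.64
M=np.array([[.1,.09,.055],[.1,-.09,.055],[-.1,.09,.055],[-.1,-.09,.055],[-.055,-.06,.077],[-.055,.063,.055],[-.055,-.003,.055]])
W=lambda p,M=M: M@R.from_euler('z',p[2]).as_matrix().T+[p[0],p[1],0]
for idx in ([4,5,6],[0,1,2,3,4,5,6]):
    r=least_squares(lambda p:(pw(W(p))-uv)[idx].ravel(),[.57,-.135,0],loss='soft_l1');print(r.x.round(4));print((pw(W(r.x))-uv).round(1).tolist())
    print(W(r.x,np.array([[-.055,.06,.099],[-.055,0,.099],[-.055,-.06,.077]])).round(4))
    print((pw(W(r.x,np.array([[-.055,.06,.099],[-.055,.06,.065]])))/.64).round(0))
print('tip px', (pw(np.array([w['p']+[0,0,-.017]]))/.64).round())
E
```

```text
[ 0.5662 -0.1305 -0.0062]
[[-8.4, -6.7], [8.7, -8.1], [-6.1, 7.1], [4.6, 5.2], [0.0, 0.1], [3.2, 0.1], [-5.1, -0.3]]
[[ 0.5116 -0.0702  0.099 ]
 [ 0.5112 -0.1302  0.099 ]
 [ 0.5108 -0.1902  0.077 ]]
[[448. 286.]
 [443. 274.]]
[ 0.5655 -0.1314 -0.018 ]
[[-6.5, -7.1], [10.3, -6.2], [-6.4, 6.8], [4.2, 6.5], [0.0, 1.2], [3.3, 0.1], [-4.9, 0.3]]
[[ 0.5116 -0.0704  0.099 ]
 [ 0.5105 -0.1304  0.099 ]
 [ 0.5094 -0.1904  0.077 ]]
[[448. 286.]
 [443. 274.]]
tip px [[400. 337.]]
```

>>> {"api": "arm_command", "payload": {"steps": [[-1, 0, 25, 0, 0, 0, 0], [-1, 0, 55, 0, 0, 0, 0], [-1, 0, 85, 0, 0, 0, 0], [-1, 0, 110, 0, 0, 0, 0], [-1, 0, 123, 0, 0, 0, 0], [-1, 4, 123, 0, 0, 0, 0], [-1, 8, 123, 0, 0, 0, 0], [-1, 12, 123, 0, 0, 0, 0]]}}

```text
clock: 3.15
tcp_pos: [0.5154, -0.0486, 0.0917]
orientation: [0.0, 1.0, -0.0, 0.001]
ft_force: [0.5, -0.7, -0.7]
width: 0.0
gripper_force: 0.0
```

>>> {"api": "arm_command", "payload": {"steps": [[0, 4, 0, 0, 0, 0, 0], [0, 8, 0, 0, 0, 0, 0], [0, 12, 0, 0, 0, 0, 0], [0, 16, 0, 0, 0, 0, 0], [0, 20, 0, 0, 0, 0, 0], [0, 24, 0, 0, 0, 0, 0], [0, 28, 0, 0, 0, 0, 0], [0, 30, 0, 0, 0, 0, 0]]}}

```text
clock: 4.15
tcp_pos: [0.5145, -0.0783, 0.0907]
orientation: [-0.0, 1.0, -0.0, 0.0]
ft_force: [0.3, 1.1, 0.9]
width: -0.0
gripper_force: 0.0
```

```bash
python3 - <<'E'
from h import *
o=arm.observe();print(o['tcp_pos'],o['ft_force'])
im=arm.snapshot('wrist')
cv2.imwrite('pics/w2.png',cv2.resize(im,(800,600),interpolation=cv2.INTER_CUBIC))
E
```

```text
[ 0.51451813 -0.07830772  0.09070746] [0.3167472  1.13444585 0.92367614]
```

View pics/w2.png

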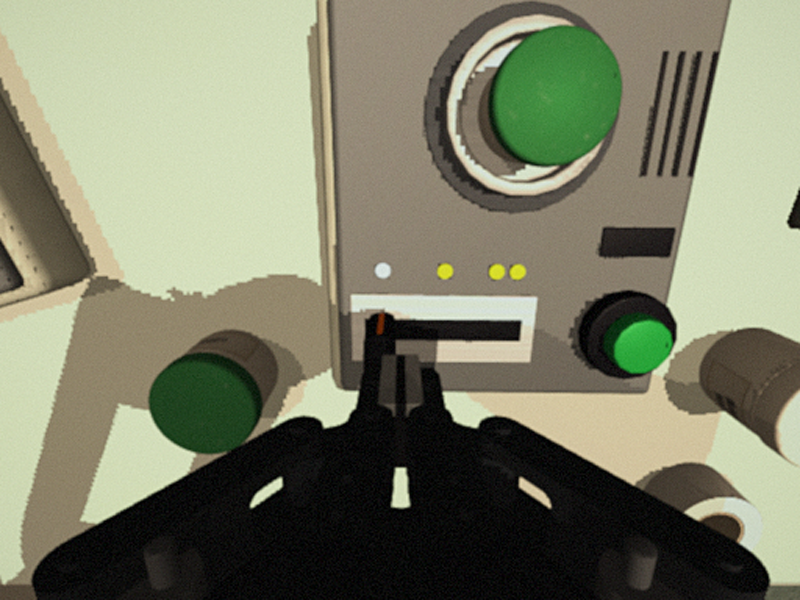

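The picture shows the lever still at off at (380,325) next to the white dot. The fingers, at (400,375), passed just in front of it, and the force is only about 1 N. I'll back out, shift 15 mm forward and push again.

>>> {"api": "arm_command", "payload": {"steps": [[0, -10, 0, 0, 0, 0, 0], [0, -22, 0, 0, 0, 0, 0], [0, -32, 0, 0, 0, 0, 0], [0, -35, 0, 0, 0, 0, 0], [8, -35, 0, 0, 0, 0, 0], [15, -35, 0, 0, 0, 0, 0], [15, -33, 0, 0, 0, 0, 0], [15, -30, 0, 0, 0, 0, 0]]}}

```text
clock: 5.2
tcp_pos: [0.5294, -0.0484, 0.0906]
orientation: [-0.0, 1.0, -0.0, -0.0]
ft_force: [-0.1, 0.4, -0.3]
width: 0.0003
gripper_force: 0.0
```

>>> {"api": "arm_command", "payload": {"steps": [[0, 3, 0, 0, 0, 0, 0], [0, 6, 0, 0, 0, 0, 0], [0, 9, 0, 0, 0, 0, 0], [0, 12, 0, 0, 0, 0, 0], [0, 15, 0, 0, 0, 0, 0], [0, 18, 0, 0, 0, 0, 0], [0, 18, 0, 0, 0, 0, 0], [0, 18, 0, 0, 0, 0, 0]]}}

```text
clock: 6.2
tcp_pos: [0.5295, -0.066, 0.0907]
orientation: [-0.0, 1.0, -0.0, -0.0]
ft_force: [-0.1, 0.4, -1.0]
width: -0.0002
gripper_force: 0.0
```

>>> {"api": "arm_command", "payload": {"steps": [[0, 2, 0, 0, 0, 0, 0], [0, 4, 0, 0, 0, 0, 0], [0, 6, 0, 0, 0, 0, 0], [0, 8, 0, 0, 0, 0, 0], [0, 8, 0, 0, 0, 0, 0], [0, 8, 0, 0, 0, 0, 0], [0, 8, 0, 0, 0, 0, 0], [0, 8, 0, 0, 0, 0, 0]]}}

```text
clock: 7.2
tcp_pos: [0.5295, -0.0739, 0.0907]
orientation: [-0.0, 1.0, -0.0, -0.0]
ft_force: [0.6, -0.3, -0.1]
width: -0.0002
gripper_force: 0.0
```

```bash
python3 - <<'E'
from h import *
o=arm.observe();print(o['tcp_pos'],o['ft_force'])
im=arm.snapshot('wrist');im2=arm.snapshot('side');im3=arm.snapshot('scene')
a=cv2.resize(im[140:300,180:360],(400,356));b=cv2.resize(im2[200:280,240:330],(400,356));c=cv2.resize(im3[190:280,220:330],(400,327))
v=np.zeros((600,800,3),np.uint8);a=cv2.resize(im[150:290,190:380],(400,295));b=cv2.resize(im2[195:275,230:340],(400,291));c=cv2.resize(im3[190:270,220:330],(400,291))
v[:295,:400]=a;v[:291,400:]=b;v[300:591,:400]=c
cv2.imwrite('pics/w3.png',v)
E
```

```text
[ 0.52948985 -0.07394738  0.09072032] [ 0.63519007 -0.27334997 -0.12197377]
```

View pics/w3.png

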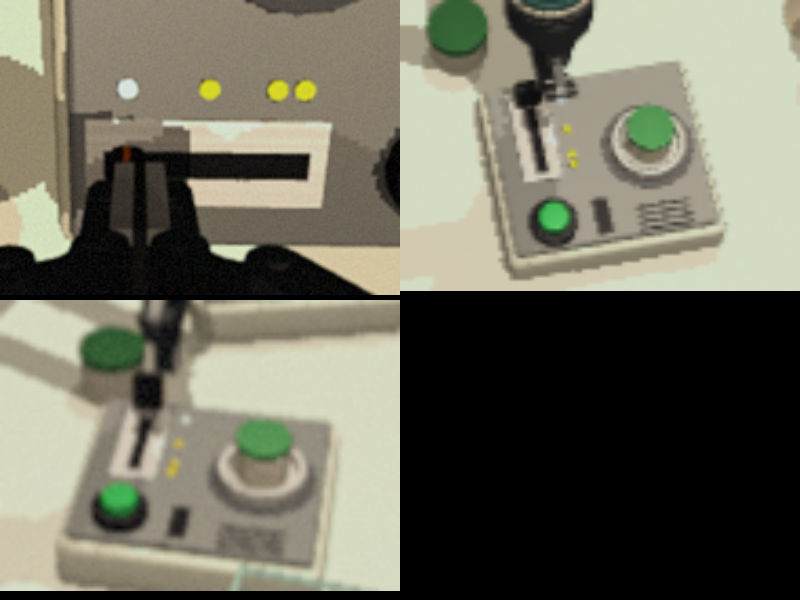

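```bash
python3 - <<'E'
from h import *
p=np.array([.5295,-.0739,.0737])
Q=[p,p+[0,0,.03],p+[0,0,.073],[.5157,-.0755,.099],[.5157,-.0755,.065]]
for n,o,s in(('side',(230,195),(400,0)),('scene',(220,190),(0,300))):
    print(n,((proj(n,Q)-o)*3.636+s).round().tolist())
print(getattr(arm,'nose_length',None))
E
```

```text
side [[545.0, 99.0], [545.0, 84.0], [545.0, 62.0], [530.0, 90.0], [530.0, 107.0]]
scene [[163.0, 402.0], [163.0, 372.0], [163.0, 328.0], [146.0, 376.0], [146.0, 410.0]]
0.017
```

```bash
python3 - <<'E'
from h import *
im=arm.snapshot('side');im3=arm.snapshot('scene')
v=np.hstack([cv2.resize(im[190:250,245:295],(400,480),interpolation=cv2.INTER_CUBIC),cv2.resize(im3[165:240,225:287],(400,480),interpolation=cv2.INTER_CUBIC)])
v=np.clip(v.astype(float)**.6*255**.4,0,255).astype(np.uint8)
cv2.imwrite('pics/w4.png',v)
E
```

```text
(no output)
```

View pics/w4.png

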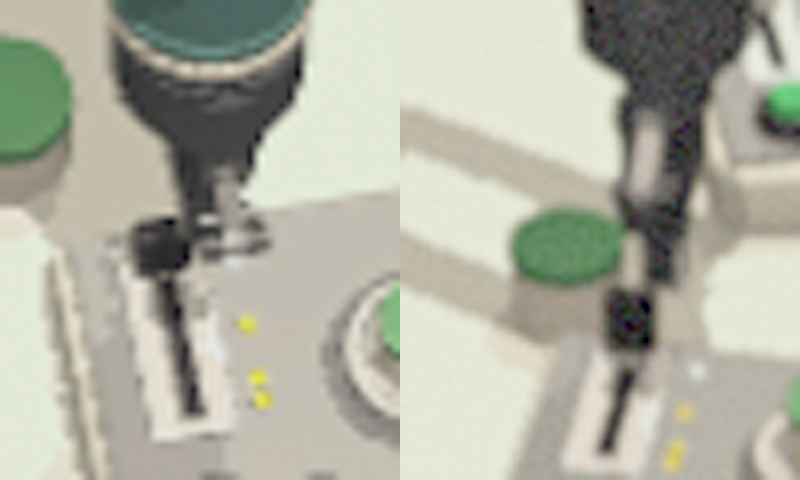

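The side, scene and wrist views disagree on depth. The fingers seem to be above or beside the lever, with no contact force. I'll back off, lower the tool and look again.

>>> {"api": "arm_command", "payload": {"steps": [[0, -12, 0, 0, 0, 0, 0], [0, -24, 0, 0, 0, 0, 0], [0, -34, 0, 0, 0, 0, 0], [-7, -36, 0, 0, 0, 0, 0], [-7, -36, 3, 0, 0, 0, 0], [-7, -36, 7, 0, 0, 0, 0], [-7, -36, 10, 0, 0, 0, 0], [-7, -36, 10, 0, 0, 0, 0]]}}

```text
clock: 8.45
tcp_pos: [0.5223, -0.0382, 0.0803]
orientation: [-0.0, 1.0, -0.0, -0.0]
ft_force: [0.3, 0.3, -0.4]
width: 0.0003
gripper_force: 0.0
```

```bash
python3 - <<'E'
from h import *
o=arm.observe();p=o['tcp_pos'];print(p,o['ft_force'])
im=arm.snapshot('side');im3=arm.snapshot('scene');w=arm.snapshot('wrist')
for n,i in(('side',im),('scene',im3)):
    for z in(-.017,.013):
        u=proj(n,[p+[0,0,z]])[0];cv2.drawMarker(i,tuple(int(round(x)) for x in u),(255,0,255) if z<0 else (255,255,0),0,3,1)
v=np.hstack([cv2.resize(im[180:255,235:298],(400,476),interpolation=cv2.INTER_CUBIC),cv2.resize(im3[155:230,225:288],(400,476),interpolation=cv2.INTER_CUBIC)])
v=np.clip(v.astype(float)**.6*255**.4,0,255).astype(np.uint8)
cv2.imwrite('pics/w5.png',v);cv2.imwrite('pics/w5w.png',cv2.resize(w,(800,600)))
E
```

```text
[ 0.52232733 -0.03821811  0.08033711] [ 0.33199362  0.34309422 -0.43438272]
```

View pics/w5.png

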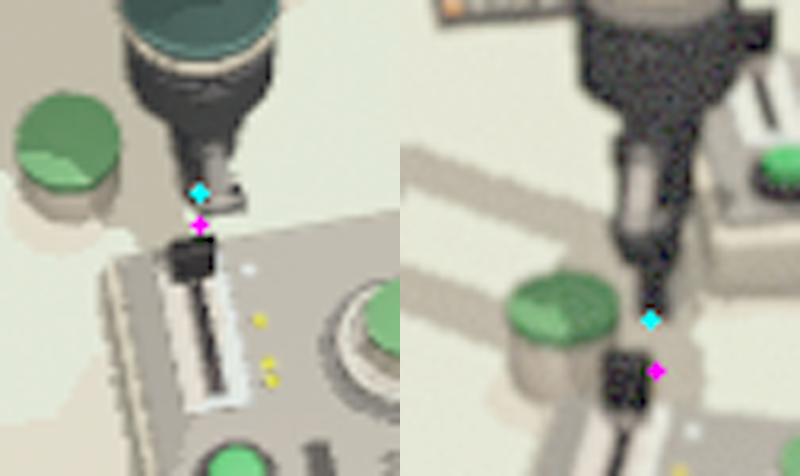

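The views show the fingertips about 25–30 mm higher than nominal, above the lever top. That explains both passes without contact. I'll lower 17 mm more and push slowly.

>>> {"api": "arm_command", "payload": {"steps": [[-3, 0, 5, 0, 0, 0, 0], [-6, 0, 11, 0, 0, 0, 0], [-6, 0, 17, 0, 0, 0, 0], [-6, 4, 17, 0, 0, 0, 0], [-6, 9, 17, 0, 0, 0, 0], [-6, 14, 17, 0, 0, 0, 0], [-6, 19, 17, 0, 0, 0, 0], [-6, 22, 17, 0, 0, 0, 0]]}}

```text
clock: 9.6
tcp_pos: [0.5166, -0.0589, 0.0638]
orientation: [-0.001, 1.0, -0.001, 0.0]
ft_force: [1.1, 8.4, 0.3]
width: 0.0003
gripper_force: 4.1
```

>>> {"api": "arm_command", "payload": {"steps": [[0, 2, 0, 0, 0, 0, 0], [0, 4, 0, 0, 0, 0, 0], [0, 6, 0, 0, 0, 0, 0], [0, 8, 0, 0, 0, 0, 0], [0, 10, 0, 0, 0, 0, 0], [0, 11, 0, 0, 0, 0, 0], [0, 12, 0, 0, 0, 0, 0], [0, 12, 0, 0, 0, 0, 0]]}}

```text
clock: 10.6
tcp_pos: [0.5165, -0.0721, 0.0637]
orientation: [-0.0, 1.0, -0.0, 0.0]
ft_force: [0.8, -0.8, -0.7]
width: -0.0
gripper_force: 0.0
```

>>> {"api": "arm_command", "payload": {"steps": [[0, 4, 0, 0, 0, 0, 0], [0, 8, 0, 0, 0, 0, 0], [0, 11, 0, 0, 0, 0, 0], [0, 14, 0, 0, 0, 0, 0], [0, 16, 0, 0, 0, 0, 0], [0, 18, 0, 0, 0, 0, 0], [0, 19, 0, 0, 0, 0, 0], [0, 19, 0, 0, 0, 0, 0]]}}

```text
clock: 11.6
tcp_pos: [0.5164, -0.0899, 0.0637]
orientation: [-0.001, 1.0, -0.0, -0.0]
ft_force: [1.1, 6.4, 2.3]
width: -0.0
gripper_force: 3.3
```

>>> {"api": "arm_command", "payload": {"steps": [[0, 2, 0, 0, 0, 0, 0], [0, 4, 0, 0, 0, 0, 0], [0, 6, 0, 0, 0, 0, 0], [0, 8, 0, 0, 0, 0, 0], [0, 10, 0, 0, 0, 0, 0], [0, 12, 0, 0, 0, 0, 0], [0, 13, 0, 0, 0, 0, 0], [0, 13, 0, 0, 0, 0, 0]]}}

```text
clock: 12.6
tcp_pos: [0.5165, -0.1041, 0.0637]
orientation: [-0.0, 1.0, -0.0, -0.0]
ft_force: [-0.8, -0.4, 1.0]
width: 0.0003
gripper_force: 0.0
```

>>> {"api": "arm_command", "payload": {"steps": [[0, 2, 0, 0, 0, 0, 0], [0, 4, 0, 0, 0, 0, 0], [0, 5, 0, 0, 0, 0, 0], [0, 6, 0, 0, 0, 0, 0], [0, 7, 0, 0, 0, 0, 0], [0, 8, 0, 0, 0, 0, 0], [0, 8, 0, 0, 0, 0, 0], [0, 8, 0, 0, 0, 0, 0]]}}

```text
clock: 13.6
tcp_pos: [0.5165, -0.1095, 0.0637]
orientation: [-0.002, 1.0, -0.001, 0.0]
ft_force: [2.0, 12.0, 2.9]
width: 0.0004
gripper_force: 5.7
```

>>> {"api": "arm_command", "payload": {"steps": [[0, -7, 0, 0, 0, 0, 0], [0, -13, 0, 0, 0, 0, 0], [0, -13, -30, 0, 0, 0, 0], [0, -13, -70, 0, 0, 0, 0], [0, 10, -80, 0, 0, 0, 0], [-3, 45, -80, 0, 0, 0, 0], [-3, 80, -80, 0, 0, 0, 0], [-3, 80, -80, 0, 0, 0, 0]]}}

```text
clock: 14.6
tcp_pos: [0.5138, -0.1944, 0.1438]
orientation: [0.001, 1.0, -0.001, 0.0]
ft_force: [-0.5, 0.9, -0.1]
width: -0.0005
gripper_force: 0.0
```

```bash
python3 - <<'E'
from h import *
o=arm.observe();p=o['tcp_pos'];print(p,o['ft_force'])
im=arm.snapshot('side');im3=arm.snapshot('scene');w=arm.snapshot('wrist')
v=np.zeros((600,800,3),np.uint8)
v[:300,:400]=cv2.resize(im[190:280,235:355],(400,300));v[:300,400:]=cv2.resize(im3[180:270,225:345],(400,300));v[300:,:400]=cv2.resize(w,(400,300));v[300:,400:]=cv2.resize(w[120:270,156:356],(400,300))
cv2.imwrite('pics/w6.png',v)
E
```

```text
[ 0.51378419 -0.19439862  0.14384737] [-0.53292038  0.94104675 -0.08117989]
```

View pics/w6.png

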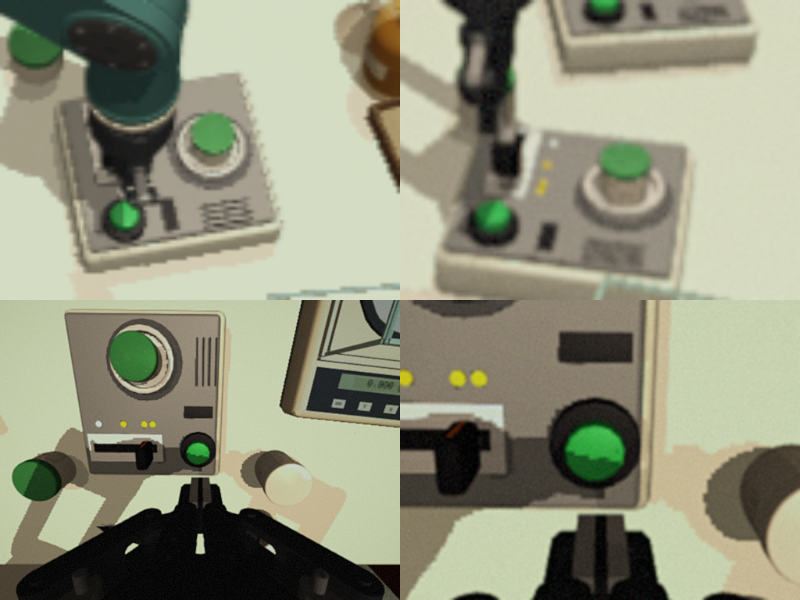

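The lever now stands at the two yellow dots, at (144,455) in the lower-left wrist panel. The button at (198,453) is centred under the fingers in y. Next I'll go down to it.

>>> {"api": "arm_command", "payload": {"steps": [[3, 0, 20, 0, 0, 0, 0], [3, 0, 40, 0, 0, 0, 0], [3, 0, 58, 0, 0, 0, 0], [3, 0, 66, 0, 0, 0, 0], [3, 0, 70, 0, 0, 0, 0], [3, 0, 72, 0, 0, 0, 0], [3, 0, 74, 0, 0, 0, 0], [3, 0, 74, 0, 0, 0, 0]]}}

```text
clock: 15.75
tcp_pos: [0.5166, -0.1921, 0.0699]
orientation: [0.0, 1.0, -0.0, 0.0]
ft_force: [-0.2, -0.4, -1.0]
width: 0.0003
gripper_force: 0.0
```

>>> {"api": "arm_command", "payload": {"steps": [[0, 0, 1, 0, 0, 0, 0], [0, 0, 2, 0, 0, 0, 0], [0, 0, 3, 0, 0, 0, 0], [0, 0, 4, 0, 0, 0, 0], [0, 0, 5, 0, 0, 0, 0], [0, 0, 6, 0, 0, 0, 0], [0, 0, 6, 0, 0, 0, 0], [0, 0, 6, 0, 0, 0, 0]]}}

```text
clock: 16.75
tcp_pos: [0.5165, -0.192, 0.0637]
orientation: [-0.0, 1.0, -0.0, -0.0]
ft_force: [-0.2, 0.1, 0.6]
width: -0.0
gripper_force: 0.0
```

>>> {"api": "arm_command", "payload": {"steps": [[0, 0, 1, 0, 0, 0, 0], [0, 0, 2, 0, 0, 0, 0], [0, 0, 3, 0, 0, 0, 0], [0, 0, 4, 0, 0, 0, 0], [0, 0, 4, 0, 0, 0, 0], [0, 0, 4, 0, 0, 0, 0], [0, 0, 4, 0, 0, 0, 0], [0, 0, 4, 0, 0, 0, 0]]}}

```text
clock: 17.75
tcp_pos: [0.5165, -0.192, 0.0597]
orientation: [-0.0, 1.0, -0.0, -0.0]
ft_force: [-0.3, 0.3, 0.4]
width: 0.0005
gripper_force: 0.0
```

>>> {"api": "arm_command", "payload": {"steps": [[0, 0, 1, 0, 0, 0, 0], [0, 0, 2, 0, 0, 0, 0], [0, 0, 3, 0, 0, 0, 0], [0, 0, 4, 0, 0, 0, 0], [0, 0, 4, 0, 0, 0, 0], [0, 0, 4, 0, 0, 0, 0], [0, 0, 4, 0, 0, 0, 0], [0, 0, 4, 0, 0, 0, 0]]}}

```text
clock: 18.75
tcp_pos: [0.5165, -0.1921, 0.0558]
orientation: [-0.0, 1.0, -0.0, 0.0]
ft_force: [-0.7, -0.5, 4.2]
width: 0.0
gripper_force: 1.7
```

>>> {"api": "arm_command", "payload": {"steps": [[0, 0, 1, 0, 0, 0, 0], [0, 0, 2, 0, 0, 0, 0], [0, 0, 3, 0, 0, 0, 0], [0, 0, 3, 0, 0, 0, 0], [0, 0, 3, 0, 0, 0, 0], [0, 0, 3, 0, 0, 0, 0], [0, 0, 3, 0, 0, 0, 0], [0, 0, 3, 0, 0, 0, 0]]}}

```text
clock: 19.75
tcp_pos: [0.5166, -0.1921, 0.0534]
orientation: [0.0, 1.0, -0.0, 0.0]
ft_force: [-1.5, 0.4, 11.0]
width: -0.0001
gripper_force: 5.4
```

>>> {"api": "arm_command", "payload": {"steps": [[0, 0, 1, 0, 0, 0, 0], [0, 0, 2, 0, 0, 0, 0], [0, 0, 2, 0, 0, 0, 0], [0, 0, 2, 0, 0, 0, 0], [0, 0, 2, 0, 0, 0, 0], [0, 0, 2, 0, 0, 0, 0], [0, 0, 2, 0, 0, 0, 0], [0, 0, 2, 0, 0, 0, 0]]}}

```text
clock: 20.75
tcp_pos: [0.5167, -0.1921, 0.053]
orientation: [0.0, 1.0, 0.0, 0.0]
ft_force: [-6.5, 2.4, 27.7]
width: 0.0002
gripper_force: 13.7
```

```bash
python3 - <<'E'
from h import *
o=arm.observe();p=o['tcp_pos'];print(p,o['ft_force'])
im=arm.snapshot('side');im3=arm.snapshot('scene');w=arm.snapshot('wrist')
v=np.zeros((600,800,3),np.uint8)
v[:300,:400]=cv2.resize(im[220:280,235:315],(400,300));v[:300,400:]=cv2.resize(im3[210:270,225:305],(400,300));v[300:,:400]=cv2.resize(w,(400,300));v[300:,400:]=cv2.resize(w[150:270,176:336],(400,300))
v=np.clip(v.astype(float)**.6*255**.4,0,255).astype(np.uint8)
cv2.imwrite('pics/w7.png',v)
E
```

```text
[ 0.51671602 -0.19213286  0.05302783] [-6.53165842  2.36795983 27.66853422]
```

View pics/w7.png

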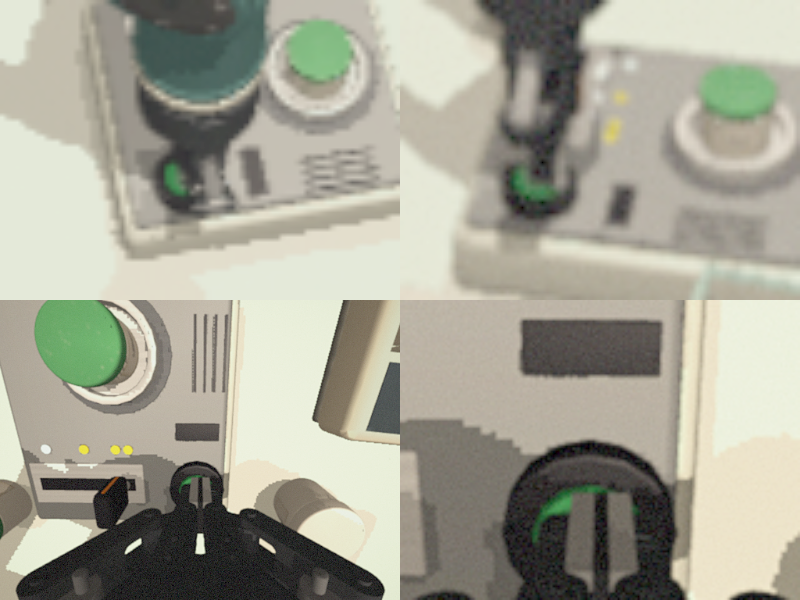

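The button is bottomed. Contact began near TCP z = 0.0597 and the hard stop came near 0.0536, which matches the 6 mm travel at about 5 N. Releasing.

>>> {"api": "arm_command", "payload": {"steps": [[0, 0, -4, 0, 0, 0, 0], [0, 0, -9, 0, 0, 0, 0], [0, 0, -25, 0, 0, 0, 0], [0, 0, -50, 0, 0, 0, 0], [0, 0, -80, 0, 0, 0, 0], [-20, 0, -110, 0, 0, 0, 0], [-60, 0, -120, 0, 0, 0, 0], [-90, 0, -120, 0, 0, 0, 0]]}}

```text
clock: 21.9
tcp_pos: [0.4256, -0.1921, 0.1721]
orientation: [0.0, 1.0, 0.0, 0.001]
ft_force: [-0.1, -0.4, -0.1]
width: -0.0005
gripper_force: 0.0
```

```bash
python3 - <<'E'
from h import *
o=arm.observe();p=o['tcp_pos'];print(p,o['ft_force'])
im=arm.snapshot('side');im3=arm.snapshot('scene');w=arm.snapshot('wrist')
v=np.zeros((600,800,3),np.uint8)
v[:300,:400]=cv2.resize(im[100:310,190:470],(400,300));v[:300,400:]=cv2.resize(im3[195:285,225:345],(400,300));v[300:,:400]=cv2.resize(w,(400,300));v[300:,400:]=cv2.resize(w[80:230,156:356],(400,300))
cv2.imwrite('pics/w8.png',v)
E
```

```text
[ 0.42561298 -0.19206587  0.17206172] [-0.08399778 -0.37635892 -0.14402744]
```

View pics/w8.png

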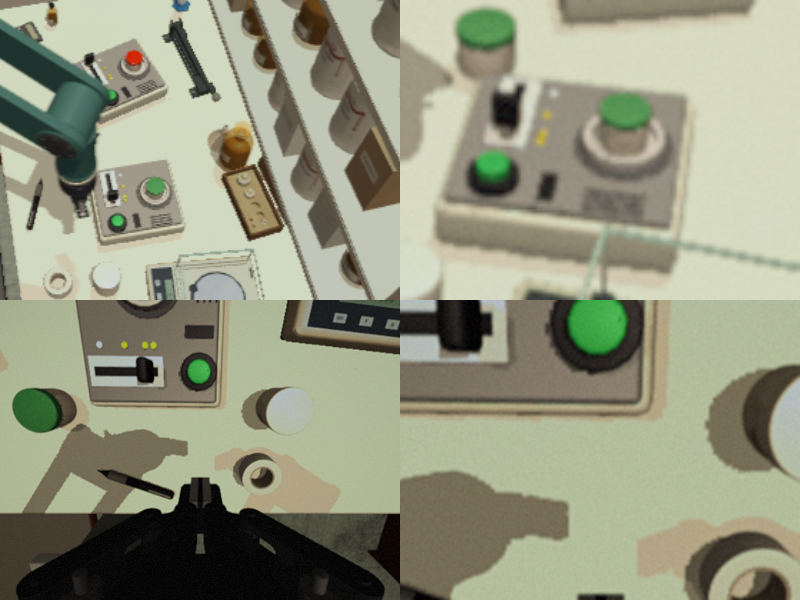

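The lever stands at the two yellow dots, at (145,370) in the lower-left wrist panel, and the button is up. The other mixer is still at off, and the pots and bystanders are where they were.

```bash
python3 -c "
from cell import arm
print(arm.job_done())"
```

```text
the job is handed in; nothing more can be done
None
```

The job is handed in at about 22 s: the green-lidded mixer's lever is home at fast, and its start button was then pressed to its stop and let up. The other mixer, both pots and the bystanders look undisturbed in the last pictures.

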